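Clip the bearing-cleaning capsule into the drip stand's snap hook

TASK

Hang the green cleaning capsule up to drain: lift it by its black grip, push the steel eye above its cap gently against the red sprung gate of the drip stand's snap hook until it passes inside and the gate snaps shut behind it, then let go so the capsule hangs still from the hook. Do not force the hook, a firm fingertip push is plenty, and leave the toe stop, the wrench and the penned bearings where they are.

Things in the scene. Friction and masses are not known exactly. Their poses are not given: they have to be found in the camera images.
- capsule_grip (a point): Grasp point on the loose cleaning capsule (110 to 220 g), on its axis 128 mm above the underside; axes are the capsule's, z up. From below: green body 48 mm across, white snap cap 51 mm across (top at 58 mm), an upright steel eye, and a black grip block 18 x 18 mm from 102 to 140 mm high.
- eye (a point): Centre of the capsule's steel eye, 80 mm above the capsule's underside, 48 mm below capsule_grip. The eye is a 12-sided ring of 5 mm wire lying in the capsule's x-z plane (its hole runs along the capsule's y): 41 mm diameter to the wire's centre line, inner diameter about 36 mm, outer 46 mm. It is the same either way round (half turn of yaw).
- stand: Fixed drip stand, origin on the table. Its x axis is the way the eye is pushed (from its -x side), y along the hook's gate, z up. Base plate and 110 mm square drip tray up to 22 mm high. A snap hook, a level loop of round steel bar, is held at z = 170 mm. Over 15 N on stand or hook is forcing it.
- entry (a point): Fixed point of the stand (28 mm to -x of its origin, 170 mm up) on the gate's line when the hook is at its foremost; axes as the stand's. From it: red gate 7 mm thick along x = 0, hinge at y -38.5, tip at y +3.5 mm; nose (8 mm bar) on from y +4.5 to +20, curving back to the spine, an 8 mm bar along y at x = +32. Eye enters square to the gate (capsule x along stand x), centre z 0, y -1 to +1.5 mm.
- clamp (a point): Black clamp block (26 x 30 x 18 mm) on top of the post, 153 mm behind entry, holding the hook by its rod. The whole hook (gate, nose, spine) is clamped anywhere from 0 to 56 mm farther back (+x of the stand) than described at entry, different each time and not reported: it must be found by touch or seen.
- rest (a point): Fixed point 14 mm below entry: marks the height of the eye's centre once it hangs at rest on gate or nose. The pushed-in wire slips past the gate's tip 18 to 24 mm beyond the gate's line, just before it bottoms on the spine (25.5 mm). Then the gate springs shut through the eye's hole, and pulling back is stopped by it (wire 6 mm inside the gate's line).
- gate (a joint): Angle of the snap hook's red gate: 0 shut, grows to 0.85 rad as its tip is pushed inward (+x of the stand). It is sprung shut: about 1.3 N at the tip to start it, 3 to 4 N at 0.6 rad, somewhat more with friction as the wire slips round its tip.
- toe_stop: Bystander: loose yellow rubber toe stop, 60 mm across, 56 mm high with its upright steel stem; origin under its centre.
- wrench: Bystander: loose chrome socket wrench lying flat, 180 mm long along its x, 38 mm high at the socket; origin on the table near its middle.
- pen: Bystander: fixed little steel pen, 130 mm long along y, 40 mm deep, 16 mm high, holding four loose steel bearings; origin on the table at its middle.
- pen_gate (a joint): Angle of the pen's small hinged gate, 0 shut; leave it shut.
- bearing0: Bystander: loose skate bearing lying flat in the pen, 22 mm across, 7 mm high, origin under its centre.
- bearing1: Bystander: second bearing, alike.
- bearing2: Bystander: third bearing, alike.
- bearing3: Bystander: fourth bearing, alike.
Not all that is in view belongs to the job. Leave any yellow look-alike of the part that bears capsule_grip alone.

How it is judged (in metres and radians):
On the way, in this order (a step that is already met when the one before it is completed fails the run):
1. the capsule is lifted clear of the table (height (world z) of eye above 0.12 m), for 0.2 s.
2. the capsule pushes the sprung gate of the snap hook inward (value of joint gate above 0.25 rad and contact force between capsule and stand above 0.3 N and horizontal distance between eye and stand below 0.06 m), for 0.05 s.
At the end, for the whole second after the job is handed in: Capsule hangs by its eye from the hook: eye centre 148-163 mm high, within 55 mm of the stand's origin from above, under 0.3 rad tilt and 60 mm/s; hook gate under 0.1 rad; toe stop and wrench within 15 mm of their start, pen gate shut (height (world z) of eye between 0.148 and 0.163 m and horizontal distance between eye and stand below 0.055 m and angle between eye's own z axis and vertical below 0.3 rad and value of joint each of gate, pen_gate below 0.1 rad and linear speed of capsule below 0.06 m/s and distance of each of toe_stop, wrench from where it was at the start of the episode below 0.015 m); the robot touches nothing.
It fails at once if the stand or its hook is pushed with more than 15 N (contact force between stand and anything else above 15 N).
It fails at once if the toe stop is moved more than 15 mm (distance of toe_stop from where it was at the start of the episode above 0.015 m).
It fails at once if the wrench is moved more than 15 mm (distance of wrench from where it was at the start of the episode above 0.015 m).
It fails at once if the pen's gate is opened or a bearing is moved more than 15 mm (value of joint pen_gate above 0.1 rad or distance of any of bearing0, bearing1, bearing2, bearing3 from where it was at the start of the episode above 0.015 m).
It also fails if it takes over 67 s, if anything falls off the work surface, if the arm or the gripper's body presses on something with over 40 N, if the wrist force passes 120 N, or if a joint passes its speed limit or range.

ROBOT

A 6-joint arm with a two-finger parallel gripper is mounted at the origin on the work surface. World frame = base frame: x ahead of the robot, y to its left, z up, the work surface at z = 0. Lengths are in mm, angles in rad, forces in N, time in s.
With the tool pointing down it reaches from about 300 to 775 mm from the base axis. Payload 14.6 kg.
Tool frame: the origin (TCP) lies at the very end of the fingers, on their centre line; the grasp point (between the pads) lies 19 mm behind it; z points along the fingers, y is the line along which they close (so a half turn about z gives the same grasp; the last joint's range is limited). The gripper opens to 94 mm and grips with 3 to 60 N. Pads are 16 mm wide; open, the fingers measure 119 mm over their backs; the gripper's body (75 mm by 177 mm) begins 78 mm behind the grasp point.
Start: joints at [-1.293, 0.3, 1.521, -0, 1.321, -0.067], TCP at [185.897, -517.621, 205.446] pointing down, gripper open.
Joint ranges: [-3.03, 3.03], [-0.79, 2.21], [0.23, 2.52], [-1.04, 4.18], [0, 3.07], [-2.55, 2.55]. Speed limits (rad/s): [2.22, 2.22, 2.57, 3.14, 3.14, 3.14].

INTERFACE

Orientations are given as [roll, pitch, yaw] about the fixed x, y, z axes, in that order (R = Rz(yaw) Ry(pitch) Rx(roll)).
In Python, from cell import read_state, viewer, manip, models gives the robot as it stands.
- The arm moves only by the tool carry_out, never from a script. Its argument "deltas" is a list of rows, each an object with "dp": the shift along the tool's x, y, z in mm, a list of three; "roll": the turn about the tool's z in degrees; "gripper": the opening, from -1 (shut) to 1 (fully open), so that 0 is half open. In form: [{"dp": [tx, ty, tz], "roll": roll, "gripper": gripper}, ...]. A call has 1 to 12 rows; each row is the pose to reach, as a shift and turn from the pose commanded when the call began, along the tool's axes at that moment; what a row does not reach only later rows make up. A row lasts 1/12 s, in which the tool goes at most 41.7 mm and 7.16 degrees, less where a joint would pass 70% of its speed; a pose out of reach is approached as far as the arm can. A call with a gripper value outside its range is refused whole. The fingers move at their own pace and stop on an object; "newtons" is the grip in N (left out, the last holds). Time passes only in rows, so rows that repeat a pose let the fingers close. It gives the time, the measured TCP pose, the force, the opening and the grip force at its end, in the units of the state.
- read_state(): the state, without advancing time (a new reading comes with each control period).
- viewer.camera(name): name is "side" or "top"; returns the picture (384x512x3 uint8, red, green, blue); there is no depth.
- viewer.camera_params(name): a dict with "fovy" (degrees; the focal length in pixels is half the picture's height over the tangent of half this angle, whatever the lens; pixels are square), "cx", "cy" (the principal point, pixels), "eye" and "attitude" of the camera in the world. Camera axes: x right, y up, looking along -z (the intrinsics and any distortion apply to the point x, -y, -z); pixel columns grow to the right and rows downward; lengths in mm; the calibration is good to about 2 mm. A picture is of the moment at which its call begins. camera_params takes no time and is no camera call.
- manip.sign_off(): hands the job in; it is judged then, once.
Trained networks look in the newest picture that a camera, given by its name, has taken for a name from the list of things; names that differ only in an ending like _2 or _b are one class to them, and where a whole thing is asked for, a point or a joint stands for the part that bears it (a point fixed in the world has none). Each returns a list of dicts, best first, with "p" (0 to 1); they miss things now and then, are a little off and sometimes report something else, mostly with a low value. They report only what shows in the picture. A call takes as long as a camera call. They do not tell look-alikes from the thing itself.
- models.cut_out(camera, label): "region" (384x512 bool, what is visible of it) and "box" ([left, top, right, bottom] in pixels, round what is visible of it).
The state is a dict: "clock": time; "joints": joint angles; "qd": joint speeds; "effort": joint torques, N m; "eef_pos": TCP position; "eef_rot": TCP orientation; "wrist_force": force on the tool from outside, world axes, zero at the start; "moment": the same for the moment, N m; "finger_gap": finger opening in mm; "finger_force": force on a finger pad.
Only numpy, scipy, OpenCV 4.12 (cv2) and the standard library are available. Lean on these libraries where they do the work, as an engineer would, in place of code of your own. Each camera call takes 0.05 s, during which the arm holds its last target. There are 200 camera calls.

## Working session

There is one attempt and no reset: what is moved stays moved. The work goes in short steps, Python scripts to look and compute and a tool call to move; the robot and the scene stay as the last step left them, time stands still between calls to the robot, and variables do not carry over. Pictures are saved under pics/ and viewed, at most 10 in all, crops included, and the job is handed in when it is done.

Besides the shell and the picture viewer there is one more tool, called after "Emit:" as name(argument=value, ...) on one line, values as JSON. carry_out: Moves the arm, as the interface text tells. Its arguments: {"type":"object","properties":{"deltas":{"type":"array"},"newtons":{"type":"number"}},"required":["deltas"]}

```bash
mkdir -p pics; cat > h.py <<'E'
import numpy as np, cv2
from cell import read_state, viewer, manip, models
E
python3 - <<'E'
from h import *
s=read_state();print({k:np.round(s[k],3).tolist() for k in s})
for c in("side","top"):
    im=viewer.camera(c);cv2.imwrite(f"pics/{c}0.png",im[:,:,::-1]);print(c,viewer.camera_params(c))
    for l in("capsule_grip","stand","gate","clamp"):
        for d in models.cut_out(c,l)[:3]:
            m=d["region"];ys,xs=np.nonzero(m);print(c,l,round(d["p"],2),d["box"],xs.mean().round(1),ys.mean().round(1),len(xs))
a=cv2.imread("pics/side0.png");b=cv2.imread("pics/top0.png")
E
```

```text
{'clock': 0.0, 'joints': [-1.293, 0.3, 1.522, 0.0, 1.321, -0.067], 'qd': [-0.0, -0.001, -0.0, 0.0, 0.0, -0.001], 'effort': [-0.002, -53.18, -35.273, 0.071, 0.024, -0.0], 'eef_pos': [185.841, -517.364, 204.903], 'eef_rot': [-3.14, -0.0, 0.345], 'wrist_force': [-0.156, -0.182, 0.551], 'moment': [-0.027, -0.008, -0.008], 'finger_force': 0.0, 'finger_gap': 93.855}
side {'fovy': 44.61167161716556, 'cx': 252.95807916634098, 'cy': 194.84686965512077, 'eye': array([-109.0445928 , -785.97120678, 1211.75192529]), 'attitude': array([ 0.75261823,  0.00935193, -0.69958568])}
side capsule_grip 0.7 [287.9, 258.1, 299.6, 278.6] 293.2 266.4 141
side capsule_grip 0.57 [313.7, 279.2, 328.8, 314.0] 321.8 294.8 223
side stand 0.56 [223.8, 144.3, 290.8, 222.4] 258.8 191.2 2086
side gate 0.41 [283.7, 254.6, 301.2, 278.2] 292.8 265.5 153
side clamp 0.87 [225.3, 146.6, 286.8, 224.0] 258.2 191.1 2071
top {'fovy': 54.34128542752654, 'cx': 247.81758863125197, 'cy': 187.51801335858346, 'eye': array([ 385.09462521,   24.9965844 , 1030.80516929]), 'attitude': array([ 0.15973995, -0.01020782, -1.5490423 ])}
top capsule_grip 0.94 [341.4, 211.8, 374.0, 233.1] 356.4 221.4 448
top capsule_grip 0.91 [381.6, 210.6, 419.2, 231.4] 398.2 221.7 479
top capsule_grip 0.69 [308.8, 243.9, 330.0, 258.2] 316.8 250.8 342
top stand 0.76 [202.3, 108.1, 261.7, 204.7] 230.2 161.5 3702
top gate 0.46 [236.9, 172.6, 254.8, 175.8] 244.0 174.4 51
top clamp 0.55 [204.4, 109.2, 257.2, 203.4] 230.5 161.6 3705
```

View pics/side0.png

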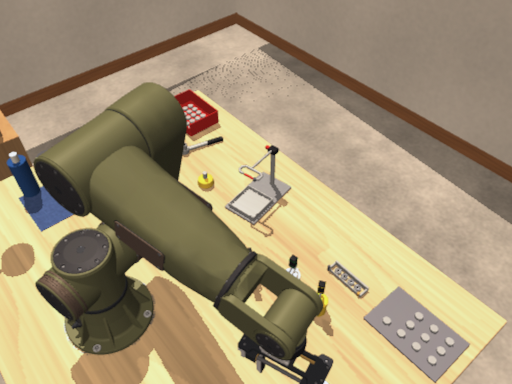

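View pics/top0.png

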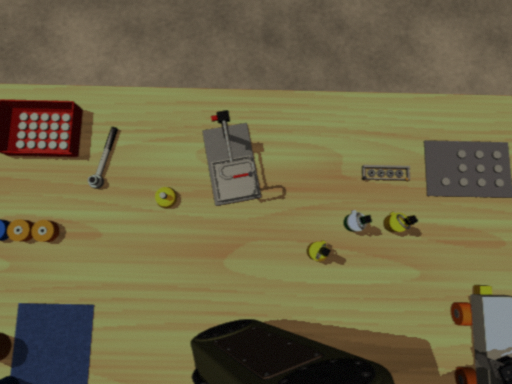

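The side view shows the stand at about (258,190), with capsules near (293,266) and (321,297). In the top view there are candidates at (356,221), (398,222) and (317,251), and the stand is at (230,162). I'll zoom in on these.

```bash
python3 - <<'E'
import cv2,numpy as np
b=cv2.imread("pics/top0.png");a=cv2.imread("pics/side0.png")
r=lambda im,x,y,w,h,s:cv2.resize(im[y:y+h,x:x+w],None,fx=s,fy=s,interpolation=cv2.INTER_CUBIC)
c=np.vstack([np.hstack([r(b,195,105,100,100,3),r(b,300,170,125,100,3)]),np.hstack([r(a,220,140,100,90,3),r(a,265,235,125,90,3)])])
cv2.imwrite("pics/z0.png",c);print(c.shape)
E
```

```text
(570, 675, 3)
```

View pics/z0.png

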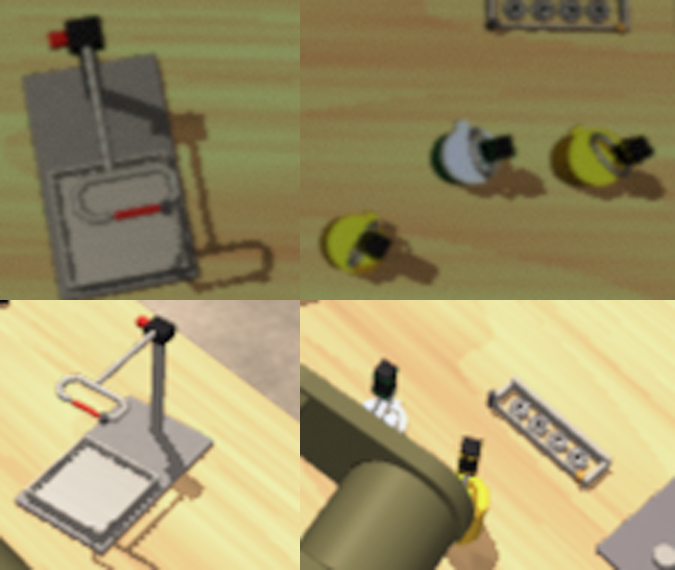

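The green and white capsule is the target, with its grip at top px (366,219) and side px (293,262). The gate's tip is near top px (233,177) and its hinge near (250,174). Next I'll fit the stand and capsule poses from both views.

```bash
cat >> h.py <<'E'
from scipy.spatial.transform import Rotation as R
from scipy.optimize import least_squares
def proj(c,P):
    p=viewer.camera_params(c);f=192/np.tan(np.radians(p["fovy"]/2))
    q=(np.atleast_2d(P)-p["eye"])@R.from_euler("xyz",p["attitude"]).as_matrix()
    return np.c_[p["cx"]+f*q[:,0]/-q[:,2],p["cy"]+f*q[:,1]/q[:,2]]
def tri(obs):  # obs {cam:px}
    return least_squares(lambda P:np.concatenate([proj(c,P)[0]-u for c,u in obs.items()]),[500,0,100])
def rz(a): return R.from_euler("z",a).as_matrix()
E
python3 - <<'E'
from h import *
T=lambda x,y:(195+x/3,105+y/3); S=lambda x,y:(220+x/3,140+(y-300)/3)
# (cam, px, local x,y,z, moves with offset)
F=[("top",T(65,298),None),]
O=[("top",T(115,215),(0-28,3.5,170),1),("top",T(166,208),(-28,-38.5,170),1),("top",T(107,172),(4,-9,170),1),
("top",T(88,36),(125,0,179),0),
("side",S(76,402),(-28,3.5,170),1),("side",S(104,420),(-28,-38.5,170),1),("side",S(161,331),(125,0,175),0)]
def res(v):
    x,y,a,o=v;r=[]
    for c,u,l,m in O:
        l=np.array(l,float);l[0]+=o*m
        r.append(proj(c,[x,y,0]+rz(a)@l)[0]-u)
    return np.ravel(r)
s=least_squares(res,[480,50,0.1,20],loss="soft_l1");print(s.x.round(3),s.fun.reshape(-1,2).round(1).tolist())
x,y,a,o=s.x
for l in [(-55,55,22),(-55,-55,22),(55,55,22),(55,-55,22)]: 
    P=[x,y,0]+rz(a)@l;t=(proj("top",P)[0]-[195,105])*3;u=(proj("side",P)[0]-[220,140])*3+[0,300];print("tray corner crop",t.round(),u.round())
A=lambda x,y:(300+(x-300)/3,170+y/3);B=lambda x,y:(265+(x-300)/3,235+(y-300)/3)
t=tri({"top":A(497,147),"side":B(385,380)});print("grip",t.x.round(1),t.fun.round(1))
for z in (126,): 
  pass
for yaw in (-.3,0,.3):
    pts=[t.x+rz(yaw)@[dx,0,-48] for dx in(-20.5,20.5)]+[t.x-[0,0,70],t.x+[0,0,12]]
    print(yaw,((proj("top",pts)-[300,170])*3+[300,0]).round().tolist())
E
```

```text
[568.557  54.903   6.467   8.966] [[-0.5, -0.1], [0.2, -0.6], [5.3, 0.2], [0.4, -0.2], [-1.2, -0.1], [-0.3, -0.2], [-0.9, -0.6]]
tray corner crop [ 68. 293.] [ 21. 492.]
tray corner crop [188. 274.] [ 95. 538.]
tray corner crop [ 50. 176.] [ 82. 438.]
tray corner crop [168. 157.] [156. 481.]
grip [ 460.6 -269.6  122.5] [-0.  0.  0. -0.]
-0.3 [[472.0, 174.0], [485.0, 129.0], [471.0, 153.0], [502.0, 146.0]]
0 [[480.0, 175.0], [478.0, 127.0], [471.0, 153.0], [502.0, 146.0]]
0.3 [[487.0, 175.0], [471.0, 128.0], [471.0, 153.0], [502.0, 146.0]]
```

```bash
python3 - <<'E'
from h import *
g=np.array([460.6,-269.6,125.])
th=np.linspace(0,2*np.pi,13)
out=[]
for c,x0,y0,w,h in(("top",340,204,36,34),("side",278,250,36,34)):
    im=cv2.imread(f"pics/{c}0.png")[y0:y0+h,x0:x0+w]
    row=[]
    for yaw in(None,-.2,.1,.4):
        k=cv2.resize(im,None,fx=5.5,fy=5.5,interpolation=cv2.INTER_CUBIC)
        if yaw is not None:
            off=[0,0,0]
            P=[g[0],g[1],80]+np.c_[20.5*np.cos(th),0*th,20.5*np.sin(th)]@rz(yaw).T
            q=(proj(c,P)+.5-[x0,y0])*5.5
            cv2.polylines(k,[q.astype(np.int32)],False,(0,0,255),1)
            P=[g[0],g[1],140]+np.array([[9,9,0],[9,-9,0],[-9,-9,0],[-9,9,0],[9,9,0]])@rz(yaw).T
            q=(proj(c,P)+.5-[x0,y0])*5.5
            cv2.polylines(k,[q.astype(np.int32)],False,(0,255,255),1)
        row.append(k)
    out.append(np.hstack(row))
c=np.vstack(out);print(c.shape);cv2.imwrite("pics/z1.png",c)
E
```

```text
(374, 792, 3)
```

View pics/z1.png

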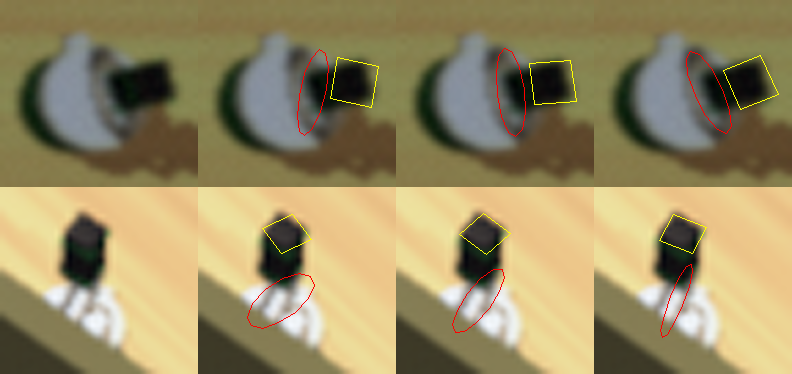

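The capsule's yaw is about 0.3 rad and its grip is at (461,-270). I'll move above it with the fingers closing along the capsule's x.

Emit:
carry_out(deltas=[{"dp": [30,-12,0],"roll": -7,"gripper": 0.3},{"dp": [65,-26,0],"roll": -14,"gripper": 0.3},{"dp": [100,-40,0],"roll": -21,"gripper": 0.3},{"dp": [135,-55,0],"roll": -28,"gripper": 0.3},{"dp": [170,-70,0],"roll": -35,"gripper": 0.3},{"dp": [205,-84,0],"roll": -42,"gripper": 0.3},{"dp": [240,-98,0],"roll": -49,"gripper": 0.3},{"dp": [275,-112,0],"roll": -56,"gripper": 0.3},{"dp": [310,-126,0],"roll": -63,"gripper": 0.3},{"dp": [342,-140,0],"roll": -70,"gripper": 0.3},{"dp": [342.4,-140.5,0],"roll": -77,"gripper": 0.3},{"dp": [342.4,-140.5,0],"roll": -84,"gripper": 0.3}])

```text
clock: 1.5
eef_pos: [461.8, -268.1, 205.3]
eef_rot: [-3.141, -0.0, 1.82]
wrist_force: [-0.4, -0.4, 0.0]
finger_gap: 60.9
finger_force: 0.0
```

Emit:
carry_out(deltas=[{"dp": [0,0,30],"roll": -3,"gripper": 0.3},{"dp": [0,0,60],"roll": -3,"gripper": 0.3},{"dp": [0,0,85],"roll": -3,"gripper": 0.3},{"dp": [0,0,96],"roll": -3,"gripper": 0.3},{"dp": [0,0,96],"roll": -3,"gripper": 0.3},{"dp": [0,0,96],"roll": -3,"gripper": -0.7},{"dp": [0,0,96],"roll": -3,"gripper": -1},{"dp": [0,0,96],"roll": -3,"gripper": -1},{"dp": [0,0,96],"roll": -3,"gripper": -1},{"dp": [0,0,96],"roll": -3,"gripper": -1},{"dp": [0,0,96],"roll": -3,"gripper": -1},{"dp": [0,0,96],"roll": -3,"gripper": -1}], newtons=40)

```text
clock: 2.5
eef_pos: [460.7, -269.7, 109.7]
eef_rot: [3.141, 0.0, 1.863]
wrist_force: [0.8, 0.1, 1.5]
finger_gap: 17.6
finger_force: 14.9
```

Emit:
carry_out(deltas=[{"dp": [0,0,-20],"roll": 0,"gripper": -1},{"dp": [0,0,-50],"roll": 0,"gripper": -1},{"dp": [0,0,-80],"roll": 0,"gripper": -1},{"dp": [10,4,-90],"roll": 0,"gripper": -1},{"dp": [35,14,-90],"roll": 1,"gripper": -1},{"dp": [68,28,-90],"roll": 2,"gripper": -1},{"dp": [100,42,-90],"roll": 3,"gripper": -1},{"dp": [135,56,-90],"roll": 4,"gripper": -1},{"dp": [170,71,-90],"roll": 5,"gripper": -1},{"dp": [205,86,-90],"roll": 6,"gripper": -1},{"dp": [235,98,-90],"roll": 6.2,"gripper": -1},{"dp": [255,106,-90],"roll": 6.2,"gripper": -1}], newtons=50)

```text
clock: 3.5
eef_pos: [488.0, 8.4, 198.6]
eef_rot: [-3.141, -0.001, 1.756]
wrist_force: [0.6, -0.0, -1.1]
finger_gap: 17.7
finger_force: 49.9
```

Emit:
carry_out(deltas=[{"dp": [12,6,0],"roll": 0,"gripper": -1},{"dp": [24,10,0],"roll": 0,"gripper": -1},{"dp": [33,14,0],"roll": 0,"gripper": -1},{"dp": [33,14,0],"roll": 0,"gripper": -1},{"dp": [33,14,0],"roll": 0,"gripper": -1}])

```text
clock: 3.92
eef_pos: [496.1, 40.3, 198.9]
eef_rot: [-3.141, -0.0, 1.756]
wrist_force: [0.3, 1.0, -2.3]
finger_gap: 17.6
finger_force: 49.9
```

```bash
python3 - <<'E'
from h import *
s=read_state();print({k:np.round(s[k],2).tolist() for k in("clock","joints","eef_pos","eef_rot","wrist_force","finger_gap")})
out=[]
for c,x0,y0 in(("top",185,110),("side",205,130)):
    im=viewer.camera(c);cv2.imwrite(f"pics/{c}1.png",im[:,:,::-1])
    out.append(cv2.resize(im[y0:y0+110,x0:x0+100,::-1],None,fx=4,fy=4,interpolation=cv2.INTER_CUBIC))
cv2.imwrite("pics/z2.png",np.hstack(out))
E
```

```text
{'clock': 3.92, 'joints': [0.01, 0.19, 1.67, -0.0, 1.28, -0.18], 'eef_pos': [496.09, 40.29, 198.94], 'eef_rot': [-3.14, -0.0, 1.76], 'wrist_force': [0.34, 1.0, -2.3], 'finger_gap': 17.58}
```

View pics/z2.png

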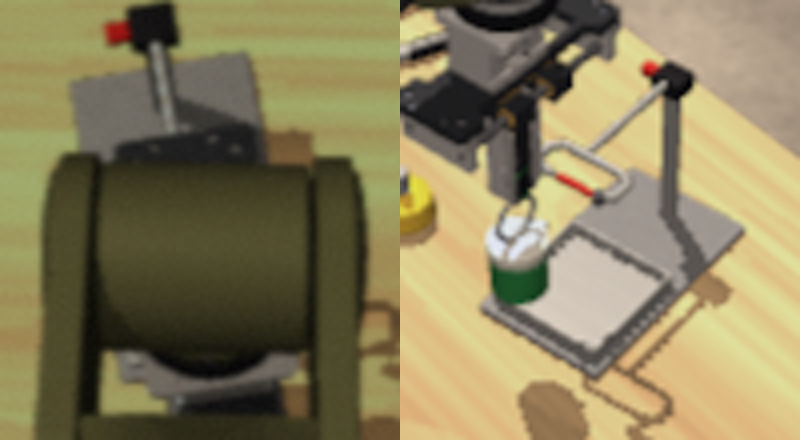

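The top view is now blocked by the arm. In the side view the capsule is held upright ahead of the red gate. I'll overlay the predicted ring and hook on the side view to check the sideways alignment.

```bash
python3 - <<'E'
from h import *
s=read_state();e=np.array(s["eef_pos"])-[0,0,29.7];a=s["eef_rot"][2]-np.pi/2
x,y,b,o=568.6,54.9,.184,9
st=lambda L:[x,y,0]+(np.atleast_2d(L)+[-28+o,0,170])@rz(b).T
print("eye in entry frame (offset removed)",((e-[x,y,0])@rz(b)-[-28,0,170]).round(1))
th=np.linspace(0,2*np.pi,13);x0,y0,k=220,155,8
im=cv2.imread("pics/side1.png")[y0:y0+60,x0:x0+50]
z=cv2.resize(im,None,fx=k,fy=k,interpolation=cv2.INTER_CUBIC);w=z.copy()
def dr(P,col): cv2.polylines(w,[((proj("side",P)+.5-[x0,y0])*k).astype(np.int32)],False,col,1)
for rr in(18,23):dr(e+np.c_[rr*np.cos(th),0*th,rr*np.sin(th)]@rz(a).T,(0,0,255))
dr(st([[0,-38.5,0],[0,3.5,0]]),(255,0,0));dr(st([[0,4.5,0],[0,20,0]]),(0,255,0));dr(st([[32,-30,0],[32,15,0]]),(0,255,0))
dr(e+[[9,0,60],[9,0,22],[-9,0,22]]@rz(a).T,(255,255,0))
c=np.hstack([z,w]);print(c.shape);cv2.imwrite("pics/z3.png",c)
E
```

```text
eye in entry frame (offset removed) [-46.   -1.8  -0.5]
(480, 800, 3)
```

View pics/z3.png

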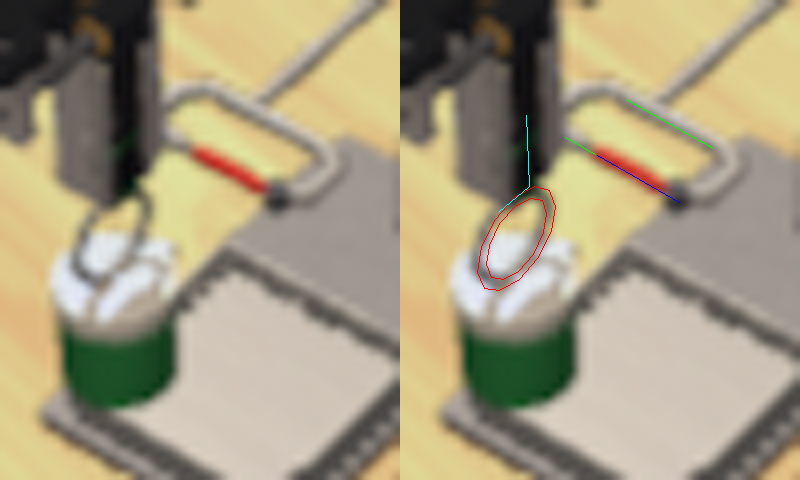

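The ring's sideways position is about 2.4 mm to -y of where it should be, and the hook offset is about 10 mm. I'll correct that and approach to just short of the gate.

Emit:
carry_out(deltas=[{"dp": [2.5,6,-1],"roll": 0,"gripper": -1},{"dp": [2.5,14,-1],"roll": 0,"gripper": -1},{"dp": [2.5,20,-1],"roll": 0,"gripper": -1},{"dp": [2.5,23,-1],"roll": 0,"gripper": -1},{"dp": [2.5,24,-1],"roll": 0,"gripper": -1},{"dp": [2.5,24,-1],"roll": 0,"gripper": -1}])

```text
clock: 4.52
eef_pos: [519.7, 46.9, 200.2]
eef_rot: [-3.141, -0.0, 1.755]
wrist_force: [0.4, -0.1, -1.8]
finger_gap: 17.6
finger_force: 49.9
```

Emit:
carry_out(deltas=[{"dp": [0,1.5,0],"roll": 0,"gripper": -1},{"dp": [0,3,0],"roll": 0,"gripper": -1},{"dp": [0,4.5,0],"roll": 0,"gripper": -1},{"dp": [0,5,0],"roll": 0,"gripper": -1},{"dp": [0,5,0],"roll": 0,"gripper": -1}])

```text
clock: 4.93
eef_pos: [524.5, 47.9, 200.5]
eef_rot: [3.142, 0.0, 1.755]
wrist_force: [-0.3, 0.7, -1.9]
finger_gap: 17.8
finger_force: 49.9
```

Emit:
carry_out(deltas=[{"dp": [0,1,0],"roll": 0,"gripper": -1},{"dp": [0,2,0],"roll": 0,"gripper": -1},{"dp": [0,3,0],"roll": 0,"gripper": -1},{"dp": [0,3,0],"roll": 0,"gripper": -1},{"dp": [0,3,0],"roll": 0,"gripper": -1}])

```text
clock: 5.35
eef_pos: [527.3, 48.4, 200.4]
eef_rot: [-3.141, -0.0, 1.755]
wrist_force: [-1.7, 0.9, -1.5]
finger_gap: 17.8
finger_force: 49.9
```

Emit:
carry_out(deltas=[{"dp": [0,1,0],"roll": 0,"gripper": -1},{"dp": [0,2,0],"roll": 0,"gripper": -1},{"dp": [0,2,0],"roll": 0,"gripper": -1},{"dp": [0,2,0],"roll": 0,"gripper": -1}])

```text
clock: 5.68
eef_pos: [529.3, 48.8, 200.4]
eef_rot: [-3.141, -0.0, 1.755]
wrist_force: [-0.8, 1.1, -0.4]
finger_gap: 17.6
finger_force: 49.9
```

Emit:
carry_out(deltas=[{"dp": [0,1,0],"roll": 0,"gripper": -1},{"dp": [0,2,0],"roll": 0,"gripper": -1},{"dp": [0,2,0],"roll": 0,"gripper": -1},{"dp": [0,2,0],"roll": 0,"gripper": -1}])

```text
clock: 6.02
eef_pos: [531.3, 49.1, 200.4]
eef_rot: [-3.142, 0.0, 1.755]
wrist_force: [-2.4, 0.5, -1.3]
finger_gap: 17.8
finger_force: 49.9
```

Emit:
carry_out(deltas=[{"dp": [0,1,0],"roll": 0,"gripper": -1},{"dp": [0,2,0],"roll": 0,"gripper": -1},{"dp": [0,3,0],"roll": 0,"gripper": -1},{"dp": [0,4,0],"roll": 0,"gripper": -1},{"dp": [0,4,0],"roll": 0,"gripper": -1}])

```text
clock: 6.43
eef_pos: [535.3, 49.8, 200.4]
eef_rot: [-3.141, 0.0, 1.755]
wrist_force: [-0.9, -0.6, -1.7]
finger_gap: 17.8
finger_force: 49.9
```

```bash
python3 - <<'E'
from h import *
s=read_state();print(np.round(s["wrist_force"],2),np.round(s["moment"],3))
im=viewer.camera("side");cv2.imwrite("pics/side2.png",im[:,:,::-1])
x0,y0=215,145
cv2.imwrite("pics/z4.png",cv2.resize(im[y0:y0+60,x0:x0+80,::-1],None,fx=8,fy=8,interpolation=cv2.INTER_CUBIC))
s=read_state();print(np.round(s["wrist_force"],2),np.round(s["moment"],3))
E
```

```text
[-0.85 -0.55 -1.68] [-0.141  0.374 -0.022]
[-1.64  0.07 -1.  ] [-0.17   0.399 -0.004]
```

View pics/z4.png

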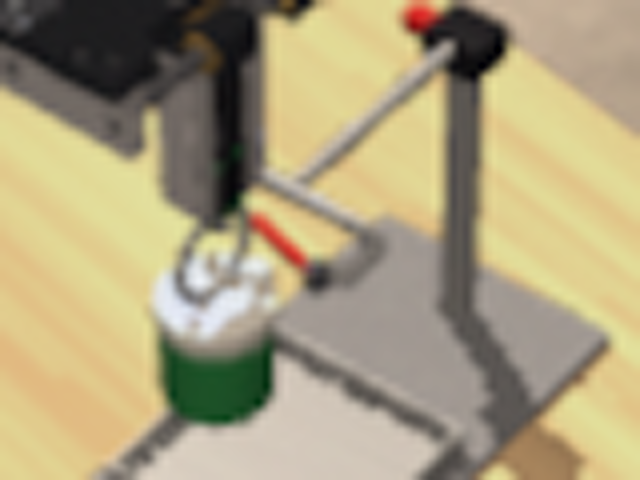

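The gate is swung inward and the ring is pushing on it, clear of the nose. I'll feel sideways (+y) for the nose end to check the alignment.

Emit:
carry_out(deltas=[{"dp": [0.5,0,0],"roll": 0,"gripper": -1},{"dp": [1,0,0],"roll": 0,"gripper": -1},{"dp": [1,0,0],"roll": 0,"gripper": -1},{"dp": [1,0,0],"roll": 0,"gripper": -1}])

```text
clock: 6.82
eef_pos: [535.0, 51.0, 200.5]
eef_rot: [3.142, -0.0, 1.755]
wrist_force: [-1.5, 1.3, -1.8]
finger_gap: 17.5
finger_force: 49.9
```

```bash
python3 -c "
from h import *
s=read_state();print(np.round(s['eef_pos'],2),np.round(s['wrist_force'],2),np.round(s['moment'],3))"
```

```text
[535.01  51.04 200.47] [-1.53  1.25 -1.81] [ 0.181  0.368 -0.021]
```

Emit:
carry_out(deltas=[{"dp": [0.5,0,0],"roll": 0,"gripper": -1},{"dp": [1,0,0],"roll": 0,"gripper": -1},{"dp": [1,0,0],"roll": 0,"gripper": -1},{"dp": [1,0,0],"roll": 0,"gripper": -1}])

```text
clock: 7.15
eef_pos: [534.9, 52.0, 200.5]
eef_rot: [3.141, -0.0, 1.755]
wrist_force: [-1.7, 2.2, -1.8]
finger_gap: 17.5
finger_force: 49.9
```

```bash
python3 -c "
from h import *
s=read_state();print(np.round(s['eef_pos'],2),np.round(s['wrist_force'],2),np.round(s['moment'],3))"
```

```text
[534.86  52.04 200.48] [-1.74  2.23 -1.79] [0.427 0.333 0.075]
```

Emit:
carry_out(deltas=[{"dp": [-0.6,0,0],"roll": 0,"gripper": -1},{"dp": [-1,1,0],"roll": 0,"gripper": -1},{"dp": [-1,2,0],"roll": 0,"gripper": -1},{"dp": [-1,3,0],"roll": 0,"gripper": -1},{"dp": [-1,4,0],"roll": 0,"gripper": -1},{"dp": [-1,4,0],"roll": 0,"gripper": -1}])

```text
clock: 7.65
eef_pos: [539.1, 51.9, 200.5]
eef_rot: [3.141, -0.001, 1.755]
wrist_force: [-2.5, 5.4, -1.4]
finger_gap: 17.8
finger_force: 49.9
```

```bash
python3 -c "
from h import *
s=read_state();print(np.round(s['eef_pos'],2),np.round(s['wrist_force'],2),np.round(s['moment'],3))"
```

```text
[539.1   51.9  200.46] [-2.48  5.36 -1.43] [1.09  0.303 0.108]
```

Emit:
carry_out(deltas=[{"dp": [0,1,0],"roll": 0,"gripper": -1},{"dp": [0,2,0],"roll": 0,"gripper": -1},{"dp": [0,3,0],"roll": 0,"gripper": -1},{"dp": [0,4,0],"roll": 0,"gripper": -1},{"dp": [0,4,0],"roll": 0,"gripper": -1}])

```text
clock: 8.07
eef_pos: [543.0, 52.1, 200.4]
eef_rot: [-3.141, 0.0, 1.755]
wrist_force: [-2.1, 1.6, -1.2]
finger_gap: 17.7
finger_force: 49.9
```

```bash
python3 -c "
from h import *
s=read_state();print(np.round(s['eef_pos'],2),np.round(s['wrist_force'],2),np.round(s['moment'],3))"
```

```text
[543.04  52.09 200.43] [-2.1   1.65 -1.19] [0.294 0.398 0.017]
```

Emit:
carry_out(deltas=[{"dp": [0,1,0],"roll": 0,"gripper": -1},{"dp": [0,2,0],"roll": 0,"gripper": -1},{"dp": [0,3,0],"roll": 0,"gripper": -1},{"dp": [0,3,0],"roll": 0,"gripper": -1}])

```text
clock: 8.4
eef_pos: [546.0, 53.0, 200.4]
eef_rot: [3.141, -0.0, 1.755]
wrist_force: [-2.4, 2.7, -1.0]
finger_gap: 18.1
finger_force: 49.9
```

```bash
python3 -c "
from h import *
s=read_state();print(np.round(s['eef_pos'],2),np.round(s['wrist_force'],2),np.round(s['moment'],3))
im=viewer.camera('side')
x0,y0=215,145
cv2.imwrite('pics/z5.png',cv2.resize(im[y0:y0+60,x0:x0+80,::-1],None,fx=10,fy=10,interpolation=cv2.INTER_CUBIC))"
```

```text
[546.02  52.96 200.45] [-2.43  2.67 -0.99] [0.536 0.315 0.059]
```

View pics/z5.png

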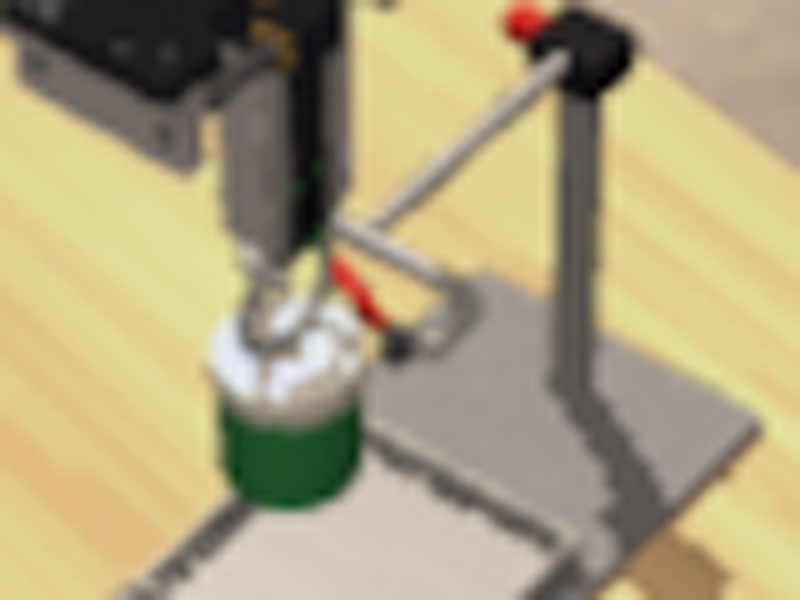

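The gate is open to roughly 0.5 rad with the wire still on it and the forces are low. I'll keep pushing.

Emit:
carry_out(deltas=[{"dp": [0,1,0],"roll": 0,"gripper": -1},{"dp": [0,2,0],"roll": 0,"gripper": -1},{"dp": [0,3,0],"roll": 0,"gripper": -1},{"dp": [0,3,0],"roll": 0,"gripper": -1}])

```text
clock: 8.78
eef_pos: [549.2, 53.3, 200.5]
eef_rot: [3.141, 0.0, 1.755]
wrist_force: [0.5, 0.7, -1.2]
finger_gap: 17.3
finger_force: 49.9
```

Emit:
carry_out(deltas=[{"dp": [0,1,0],"roll": 0,"gripper": -1},{"dp": [0,2,0],"roll": 0,"gripper": -1},{"dp": [0,2,0],"roll": 0,"gripper": -1}])

```text
clock: 9.03
eef_pos: [551.0, 53.7, 200.5]
eef_rot: [3.141, 0.0, 1.755]
wrist_force: [0.6, 0.2, -1.7]
finger_gap: 17.7
finger_force: 49.9
```

Emit:
carry_out(deltas=[{"dp": [0,1,0],"roll": 0,"gripper": -1},{"dp": [0,2,0],"roll": 0,"gripper": -1},{"dp": [0,2,0],"roll": 0,"gripper": -1}])

```text
clock: 9.28
eef_pos: [552.9, 54.2, 200.5]
eef_rot: [3.141, -0.0, 1.755]
wrist_force: [-0.9, -0.1, -1.8]
finger_gap: 17.5
finger_force: 49.9
```

The force dropped to zero, so the wire has slipped past the tip. I'll check that the gate has shut.

```bash
python3 -c "
from h import *
im=viewer.camera('side')
x0,y0=215,145
cv2.imwrite('pics/z6.png',cv2.resize(im[y0:y0+60,x0:x0+80,::-1],None,fx=10,fy=10,interpolation=cv2.INTER_CUBIC))"
```

```text
(no output)
```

View pics/z6.png

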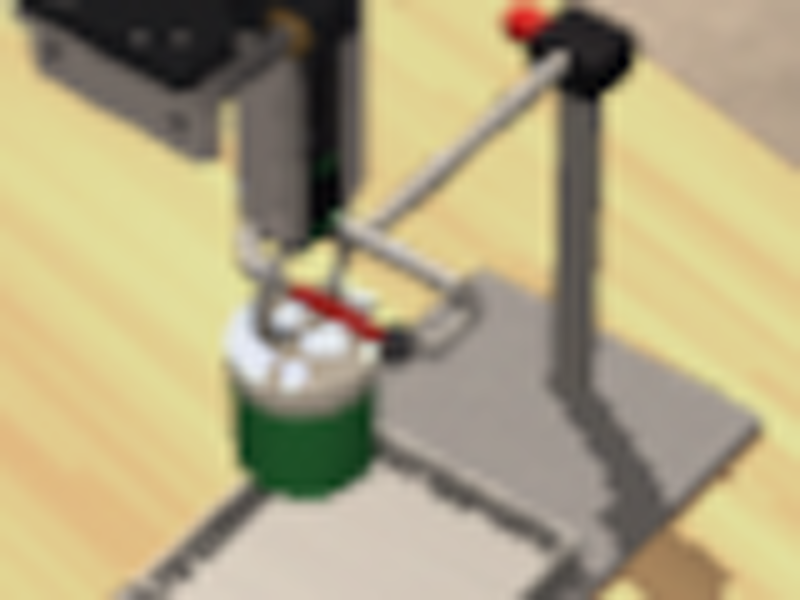

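The gate is shut through the eye, with the red bar running inside the ring. I'll lower it onto the gate.

Emit:
carry_out(deltas=[{"dp": [-1,0,2],"roll": 0,"gripper": -1},{"dp": [-2,0,4],"roll": 0,"gripper": -1},{"dp": [-2,0,7],"roll": 0,"gripper": -1},{"dp": [-2,0,10],"roll": 0,"gripper": -1},{"dp": [-2,0,12],"roll": 0,"gripper": -1},{"dp": [-2,0,12.5],"roll": 0,"gripper": -1},{"dp": [-2,0,12.5],"roll": 0,"gripper": -1}])

```text
clock: 9.92
eef_pos: [553.0, 52.2, 187.7]
eef_rot: [-3.141, -0.0, 1.755]
wrist_force: [-0.3, -1.0, -1.6]
finger_gap: 17.6
finger_force: 49.9
```

Emit:
carry_out(deltas=[{"dp": [0,0,0.5],"roll": 0,"gripper": -1},{"dp": [0,0,1],"roll": 0,"gripper": -1},{"dp": [0,0,1],"roll": 0,"gripper": -1}])

```text
clock: 10.17
eef_pos: [553.1, 52.2, 186.9]
eef_rot: [3.142, -0.0, 1.755]
wrist_force: [0.5, -0.3, -2.3]
finger_gap: 17.7
finger_force: 49.9
```

Emit:
carry_out(deltas=[{"dp": [0,0,0.5],"roll": 0,"gripper": -1},{"dp": [0,0,1],"roll": 0,"gripper": -1},{"dp": [0,0,1],"roll": 0,"gripper": -1}])

```text
clock: 10.42
eef_pos: [553.1, 52.2, 185.9]
eef_rot: [-3.141, 0.0, 1.755]
wrist_force: [0.8, -0.2, -2.2]
finger_gap: 17.7
finger_force: 49.9
```

Emit:
carry_out(deltas=[{"dp": [0,0,0.3],"roll": 0,"gripper": -1},{"dp": [0,0,0.6],"roll": 0,"gripper": -1},{"dp": [0,0,0.6],"roll": 0,"gripper": -1}])

```text
clock: 10.67
eef_pos: [553.2, 52.2, 185.5]
eef_rot: [3.141, 0.0, 1.755]
wrist_force: [0.0, 0.0, 0.6]
finger_gap: 17.8
finger_force: 49.9
```

Emit:
carry_out(deltas=[{"dp": [0,0,0.3],"roll": 0,"gripper": -1},{"dp": [0,0,0.6],"roll": 0,"gripper": -1},{"dp": [0,0,0.6],"roll": 0,"gripper": -1}])

```text
clock: 10.92
eef_pos: [553.2, 52.2, 185.1]
eef_rot: [3.141, 0.0, 1.755]
wrist_force: [-0.6, -0.5, 3.4]
finger_gap: 17.5
finger_force: 49.9
```

Emit:
carry_out(deltas=[{"dp": [0,0,-0.8],"roll": 0,"gripper": -1},{"dp": [0,0,-0.8],"roll": 0,"gripper": -0.6},{"dp": [0,0,-0.8],"roll": 0,"gripper": -0.55},{"dp": [0,0,-0.8],"roll": 0,"gripper": -0.5},{"dp": [0,0,-0.8],"roll": 0,"gripper": -0.45},{"dp": [0,0,-0.8],"roll": 0,"gripper": -0.3},{"dp": [0,0,-0.8],"roll": 0,"gripper": -0.1},{"dp": [0,0,-0.8],"roll": 0,"gripper": 0.1},{"dp": [0,0,-0.8],"roll": 0,"gripper": 0.3},{"dp": [0,0,-0.8],"roll": 0,"gripper": 0.3}], newtons=10)

```text
clock: 11.75
eef_pos: [553.1, 52.2, 185.5]
eef_rot: [-3.142, 0.0, 1.755]
wrist_force: [0.1, -0.6, -0.4]
finger_gap: 55.8
finger_force: 0.0
```

Emit:
carry_out(deltas=[{"dp": [0,0,-8],"roll": 0,"gripper": 0.3},{"dp": [0,0,-20],"roll": 0,"gripper": 0.3},{"dp": [0,0,-40],"roll": 0,"gripper": 0.3},{"dp": [0,0,-65],"roll": 0,"gripper": 0.3},{"dp": [0,0,-90],"roll": 0,"gripper": 0.3},{"dp": [0,-35,-100],"roll": 0,"gripper": 0.3},{"dp": [0,-70,-100],"roll": 0,"gripper": 0.3},{"dp": [0,-105,-100],"roll": 0,"gripper": 0.3},{"dp": [0,-140,-100],"roll": 0,"gripper": 0.3},{"dp": [0,-160,-100],"roll": 0,"gripper": 0.3},{"dp": [0,-160,-100],"roll": 0,"gripper": 0.3},{"dp": [0,-160,-100],"roll": 0,"gripper": 0.3}])

```text
clock: 12.75
eef_pos: [395.7, 22.8, 286.7]
eef_rot: [3.139, 0.0, 1.755]
wrist_force: [0.4, -0.7, 0.2]
finger_gap: 61.2
finger_force: 0.0
```

Emit:
carry_out(deltas=[{"dp": [0,0,0],"roll": 0,"gripper": 0.3},{"dp": [0,0,0],"roll": 0,"gripper": 0.3},{"dp": [0,0,0],"roll": 0,"gripper": 0.3},{"dp": [0,0,0],"roll": 0,"gripper": 0.3},{"dp": [0,0,0],"roll": 0,"gripper": 0.3},{"dp": [0,0,0],"roll": 0,"gripper": 0.3},{"dp": [0,0,0],"roll": 0,"gripper": 0.3},{"dp": [0,0,0],"roll": 0,"gripper": 0.3},{"dp": [0,0,0],"roll": 0,"gripper": 0.3},{"dp": [0,0,0],"roll": 0,"gripper": 0.3},{"dp": [0,0,0],"roll": 0,"gripper": 0.3},{"dp": [0,0,0],"roll": 0,"gripper": 0.3}])

```text
clock: 13.75
eef_pos: [395.8, 22.9, 285.6]
eef_rot: [3.142, -0.0, 1.755]
wrist_force: [-0.5, -0.2, -0.1]
finger_gap: 61.2
finger_force: 0.0
```

```bash
python3 - <<'E'
from h import *
im=viewer.camera('side')
x0,y0=215,135
cv2.imwrite('pics/z7.png',cv2.resize(im[y0:y0+70,x0:x0+80,::-1],None,fx=8,fy=8,interpolation=cv2.INTER_CUBIC))
E
```

```text
(no output)
```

View pics/z7.png

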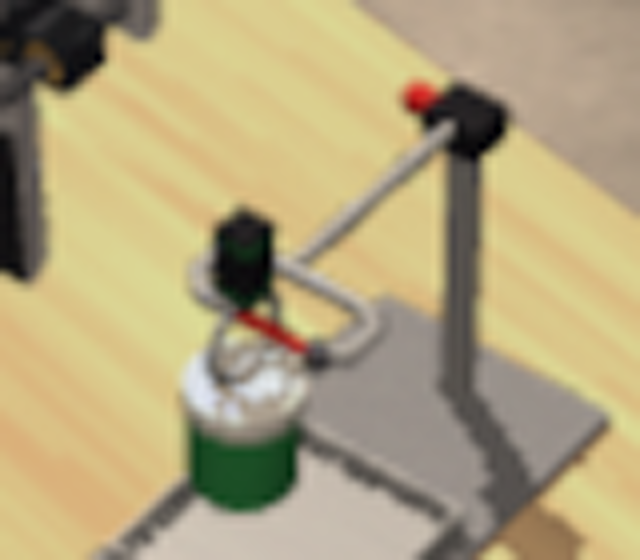

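The capsule hangs upright on the closed gate and the robot is clear of it. I'll let it settle and check for motion.

```bash
python3 - <<'E'
from h import *
f=lambda:viewer.camera('side')[150:205,230:262].astype(int)
p=f();d=[]
for i in range(60):
    q=f();d.append(np.abs(q-p).mean().round(2));p=q
print(d[::4],read_state()["clock"])
E
```

```text
[np.float64(0.36), np.float64(0.35), np.float64(0.35), np.float64(0.36), np.float64(0.36), np.float64(0.36), np.float64(0.35), np.float64(0.36), np.float64(0.36), np.float64(0.35), np.float64(0.34), np.float64(0.34), np.float64(0.36), np.float64(0.36), np.float64(0.35)] 16.85
```

It is still; the frame-to-frame difference is only noise.

```bash
python3 -c "
from h import *
print(manip.sign_off())"
```

```text
the job is handed in; nothing more can be done
None
```

The green capsule hangs still by its eye from the closed snap hook, the robot is clear of it, and the job was handed in at about 17 s; no verdict came back.

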